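Level the spring table

ROBOT

A 6-joint arm with a two-finger parallel gripper is mounted at the origin on a cart in front of the work surface, level with it; the furniture and walls round the work are solid. World frame = base frame: x ahead of the robot, y to its left, z up, the work surface at z = 0. Lengths are in m, angles in rad, forces in N, time in s.
With the tool pointing down it reaches from about 0.325 to 0.9 m from the base axis. Payload 3.5 kg.
Tool frame: the origin (TCP) lies at the very end of the fingers, on their centre line; the grasp point (between the pads) lies 19 mm behind it; z points along the fingers, y is the line along which they close (so a half turn about z gives the same grasp; the last joint's range is limited). The gripper opens to 85 mm and grips with 20 to 120 N. Pads are 22 mm wide; open, the fingers measure 114 mm over their backs; the gripper's body (76 mm by 85 mm) begins 54 mm behind the grasp point. The pads swing forward as they close: fully open they stand 13 mm farther back than shut.
Start: joints at [1.142, 0.276, -0.026, 1.268, 0, 1.467], TCP at [0.2, 0.592, 0.231] pointing down, gripper open.
Joint ranges: [-3.12, 3.12], [-0.85, 1.88], [-1.08, 1.24], [-1.95, 2.15], [-1.57, 1.53], [-3.14, 3.14]. Speed limits (rad/s): [2.57, 2.57, 3.14, 3.14, 3.14, 3.14].

INTERFACE

Orientations are given as a unit quaternion [w, x, y, z].
In Python, from bench import * gives the robot as it stands.
- The arm moves only by the tool carry_out, never from a script. Its argument "motion" is a list of rows, each an object of numbers: "tx", "ty", "tz": the shift along the tool's x, y, z in mm; "wx", "wy", "wz": the turn, a rotation vector about the tool's x, y, z in rad; "claw": the opening, from -1 (shut) to 1 (fully open). In form: [{"tx": .., "ty": .., "tz": .., "wx": .., "wy": .., "wz": .., "claw": ..}, ...]. A call has 1 to 10 rows; each row is the pose to reach, as a shift and turn from the pose commanded when the call began, along the tool's axes at that moment; what a row does not reach only later rows make up. A row lasts 1/12 s, in which the tool goes at most 41.7 mm and 7.16 degrees, less where a joint would pass 70% of its speed; a pose out of reach is approached as far as the arm can. A call with a gripper value outside its range is refused whole. The fingers move at their own pace and stop on an object; the grip force is fixed at half the most. Time passes only in rows, so rows that repeat a pose let the fingers close. It gives the time, the measured TCP pose, the force, the opening and the grip force at its end, in the units of the state.
- read_state(): the state, without advancing time (a new reading comes with each control period).
- snapshot(name): name is "scene" or "top" or "wrist"; returns the picture (400x640x3 uint8, blue, green, red); there is no depth.
- get_calibration(name): a dict with "vertical_fov" (degrees; the focal length in pixels is half the picture's height over the tangent of half this angle, whatever the lens; pixels are square), "cx", "cy" (the principal point, pixels), "R" (3x3) and "t" (3): a world point X has camera coordinates R X + t. Camera axes: x right, y down, z forward; pixel columns grow to the right and rows downward; lengths in m; the calibration is good to about 2 mm. A picture is of the moment at which its call begins: read the wrist's pose just before it. get_calibration takes no time and is no camera call; for the wrist camera it gives the pose at the moment of the call.
- close_job(): hands the job in; it is judged then, once.
The state is a dict: "clock": time; "joint_pos": joint angles; "qvel": joint speeds; "tau": joint torques, N m; "position": TCP position; "tool_rot": TCP orientation; "contact_force": force on the tool from outside, world axes, zero at the start; "ft_torque": the same for the moment, N m; "opening": opening from 0.0 (shut) to 1.0 (fully open); "grip_force": force on a finger pad.
Only numpy, scipy, OpenCV 4.12 (cv2) and the standard library are available. Lean on these libraries where they do the work, as an engineer would, in place of code of your own. Each camera call takes 0.05 s, during which the arm holds its last target. There are 200 camera calls.

TASK

Set the red spirit level into the shallow pocket of the tilting table with its green vial facing up and let go of it. Then grip the black knob at the table's end, push it down until the screw foot beneath it stands firmly on its steel pad, and turn it until the bubble rests between the two black lines. Finish while still gripping the knob and pressing it down with the bubble centred, and leave the jar and the two wooden blocks beside the table and the level where they are.

Things in the scene. Friction and masses are not known exactly. Their poses are not given: they have to be found in the camera images.
- level_centre (a point): Centre of the spirit level (half-way up): red block with black ends, 160 long (own y) x 40 wide (x) x 31 high (z), about 0.3 kg, loose on the bench, vial up. A yellow-green vial, 88 x 18 mm, lies along the middle of its top face; own z points out of that face. Grip it across its 40 mm width.
- bubble_centre (a point): Centre of the white bubble (22 x 14 mm) in the vial, 17 mm above level_centre along the level's z. It slides along the level's own y, up to 31 mm from the middle, and floats to the higher end: 0.6 mm per milliradian of slope, settling in about 0.5 s. Black lines cross the vial 16 mm either side of the middle: the bubble is wholly between them within +-5 mm.
- pocket (a point): Middle of the pocket's floor, on the aluminium plate of the tilting table, about 50 mm above the bench. The pocket is 166 (own y) x 46 (x) mm inside with a rim 6 mm high and wide; the level fits either way round. The knob is 145 mm away toward own -y. At rest springs hold the plate sloping up by 0.03 rad toward the knob. The blue base (120 x 310 mm) is fixed.
- plate_hinge (a point): Middle of the hinge line (along own x) about which the plate tips, 45 mm above the bench; 100 mm from the pocket's middle and 245 mm from the knob's axis. The plate is 94 x 285 x 10 mm.
- knob_grip (a point): Centre of the black round knob with a white pointer line on top, 39 mm diameter x 25 mm high. Its underside is 38 mm above the plate, higher than the level in the pocket (31 mm). It sits on its own spring and gives way up to 12 mm down its shaft before it is solid (0.9 N plus 0.9 N per mm). Its shaft stands in a soft rubber bush at the plate and can lean a few degrees, so the knob may stay upright while the plate tips.
- knob_mount (a point): Point on the plate's top under the knob. Pushing the knob tips the plate down about its hinge, here by about 10 to 16 mm, against 3 to 6 N, till the foot stands on its pad; the plate passes through level on the way, which is not yet the true setting. A push of 8 to 10 N holds the foot firmly down; let go, the plate springs up again.
- knob (a joint): Turn of the knob in rad, 0 to 3, growing clockwise seen from above. Clockwise screws the foot out by 5 mm per rad and so, while the foot is pressed on its pad, raises the knob's end of the plate by as much. It always starts with the foot too short: 0.5 to 1.7 rad clockwise are needed, differing each time. It stays where it is turned.
- foot: Steel screw foot below the plate, on the knob's axis, 14 mm across with a round end; the origin is its lowest point. When it stands on its pad this point is 3 mm above the pad's origin.
- foot_pad: Round steel pad on the table base on which the foot comes to stand, 32 mm across, 6 mm thick, origin at its centre. Its height differs by up to 1.5 mm either way from start to start.
- screw_jar_a: Bystander: clear jar of screws with a red lid, 64 mm across, 86 mm high, origin under its centre. Leave it alone.
- hardwood_block: Bystander: wooden block 50 x 85 x 40 mm, origin under its centre. Leave it alone.
- sanding_block: Bystander: cork-faced wooden sanding block 64 x 110 x 35 mm, origin under its centre. Leave it alone.

How it is judged:
On the way:
1. the level lies in the pocket, vial up, and is let go (horizontal distance between level_centre and pocket below 0.008 m and z of level_centre in the frame of pocket below 0.019 m and angle between the y axis of level_centre and the y axis of pocket, either way round below 0.1 rad and angle between level_centre's own z axis and vertical below 0.15 rad and contact force between the fingers and level below 0.1 N), for 0.2 s.
At the end, for the whole second after the job is handed in: The level lies in the pocket, vial up, untouched by the robot (within 8 mm of the middle, flat on the floor); the fingers still hold the knob and press it so that the foot bears on its pad with more than 1 N; the bubble is within 5 mm of the middle of the vial (horizontal distance between level_centre and pocket below 0.008 m and z of level_centre in the frame of pocket below 0.019 m and angle between the y axis of level_centre and the y axis of pocket, either way round below 0.1 rad and angle between level_centre's own z axis and vertical below 0.05 rad and contact force between the arm and level below 0.1 N and y of bubble_centre in the frame of level_centre between -0.005 and 0.005 m and contact force between foot and foot_pad above 1 N and contact force between the fingers and knob_cap above 2 N); the arm keeps its last pose, push and grip.
It fails at once if the jar, the wooden block or the sanding block is moved by more than 30 mm (distance of any of screw_jar_a, hardwood_block, sanding_block from where it was at the start of the episode above 0.03 m).
It also fails if it takes over 54 s, if anything falls off the work surface, if the arm or the gripper's body presses on something with over 40 N, if the wrist force passes 120 N, or if a joint passes its speed limit or range.

## Working session

There is one attempt and no reset: what is moved stays moved. The work goes in short steps, Python scripts to look and compute and a tool call to move; the robot and the scene stay as the last step left them, time stands still between calls to the robot, and variables do not carry over. Pictures are saved under pics/ and viewed, at most 10 in all, crops included, and the job is handed in when it is done.

Besides the shell and the picture viewer there is one more tool, called after "Request:" as name([rows], argument=value, ...), one row to a line, values as JSON. carry_out: Moves the arm, as the interface text tells. Its arguments: {"type":"object","properties":{"motion":{"type":"array","items":{"type":"object","properties":{"tx":{"type":"number"},"ty":{"type":"number"},"tz":{"type":"number"},"wx":{"type":"number"},"wy":{"type":"number"},"wz":{"type":"number"},"claw":{"type":"number"}}}}},"required":["motion"]}

```bash
mkdir -p pics; cat > h.py <<'E'
from bench import *
import numpy as np, cv2
def K(c): return 200/np.tan(np.radians(c["vertical_fov"])/2)
def ray(c,u,v,z):
    R=np.array(c["R"]);t=np.array(c["t"]);o=-R.T@t
    d=R.T@np.array([(u-c["cx"])/K(c),(v-c["cy"])/K(c),1.])
    return o+d*(z-o[2])/d[2]
def proj(c,X):
    p=np.array(c["R"])@np.array(X)+np.array(c["t"]);return K(c)*p[0]/p[2]+c["cx"],K(c)*p[1]/p[2]+c["cy"]
E
python3 - <<'E'
from h import *
for n in("scene","top"):
    im=snapshot(n);cv2.imwrite(f"pics/{n}0.png",im);c=get_calibration(n);print(n,c)
s=read_state();print(s)
E
```

```text
scene {'vertical_fov': 52.760606947696644, 'cx': 314.2678184139311, 'cy': 200.55858015381375, 'R': array([[ 0.88352438, -0.46837957,  0.00229223],
       [-0.3589805 , -0.68028757, -0.6390163 ],
       [ 0.30086155,  0.56376361, -0.76918978]]), 't': array([-0.57619656,  0.21319793,  1.16767787])}
top {'vertical_fov': 55.22573917499777, 'cx': 314.9373269353869, 'cy': 200.90315830660646, 'R': array([[ 0.00901195, -0.99995287,  0.00361251],
       [-0.99695165, -0.00926477, -0.07746982],
       [ 0.07749964, -0.00290335, -0.99698815]]), 't': array([-0.09771455,  0.61038027,  1.21318933])}
{'clock': 0.1, 'joint_pos': array([ 1.14160356e+00,  2.77063812e-01, -2.77380217e-02,  1.26802231e+00,
        7.42795008e-06,  1.46739351e+00]), 'qvel': array([-0.00132508,  0.00051612,  0.00365798,  0.00145923,  0.00064631,
        0.00151097]), 'tau': array([ 2.12111843e-06, -4.46707892e+01,  2.96128142e+01,  8.49447999e-03,
       -1.34605070e-04, -2.09133724e-07]), 'position': array([0.19974766, 0.59147144, 0.23026996]), 'tool_rot': array([-2.70404732e-04,  1.62175455e-01,  9.86761417e-01, -9.77192472e-04]), 'contact_force': array([ 0.959906  , -0.1639669 , -0.49252884]), 'ft_torque': array([ 0.01189811,  0.00674315, -0.0062922 ]), 'grip_force': 0.0, 'opening': 0.996498642815335}
```

View pics/top0.png

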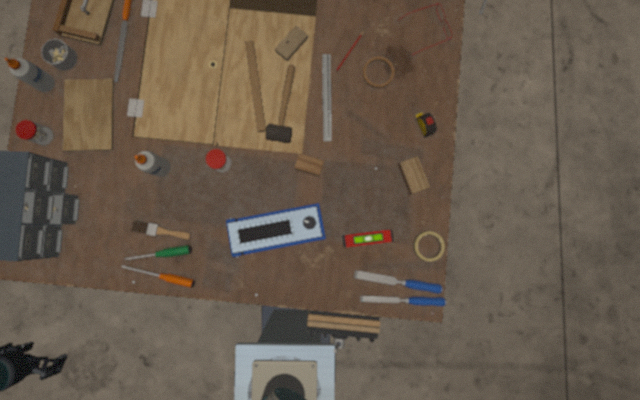

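View pics/scene0.png

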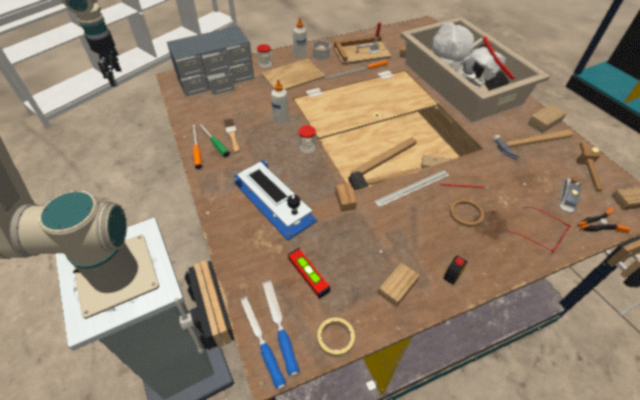

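The top view shows the tilting table at about (276,230), with its dark pocket at (265,232) and the knob at (310,222). The red level is at (368,238), the jar at (218,160), and the blocks at (308,164) and (414,176). The scene view shows the same layout.

```bash
python3 - <<'E'
from h import *
def blob(m,roi):
    x0,x1,y0,y1=roi;mm=np.zeros_like(m);mm[y0:y1,x0:x1]=m[y0:y1,x0:x1]
    cs,_=cv2.findContours(mm,cv2.RETR_EXTERNAL,cv2.CHAIN_APPROX_NONE);k=max(cs,key=cv2.contourArea);return cv2.minAreaRect(k)
def ends(r):
    b=cv2.boxPoints(r);l=[np.linalg.norm(b[i]-b[(i+1)%4]) for i in range(2)]
    return ((b[0]+b[3])/2,(b[1]+b[2])/2) if l[0]>l[1] else ((b[0]+b[1])/2,(b[2]+b[3])/2)
rois={"top":dict(level=(335,400,222,255),vial=(335,400,222,255),pocket=(230,299,212,250),knob=(298,322,210,236)),
 "scene":dict(level=(280,335,240,300),vial=(280,335,240,300),pocket=(240,288,165,208),knob=(284,304,190,218))}
zs=dict(level=.031,vial=.031,pocket=.05,knob=.117)
for n in rois:
    im=cv2.imread(f"pics/{n}0.png");c=get_calibration(n);h=cv2.cvtColor(im,cv2.COLOR_BGR2HSV)
    red=cv2.inRange(h,(0,150,80),(10,255,255))|cv2.inRange(h,(170,150,80),(180,255,255))
    gr=cv2.inRange(h,(25,100,100),(60,255,255));bl=cv2.inRange(h,(0,0,0),(180,255,75))
    for k,m in dict(level=red,vial=gr,pocket=bl,knob=bl).items():
        r=blob(m,rois[n][k]);a,b=[ray(c,*p,zs[k]) for p in ends(r)]
        print(n,k,np.round(r[0],1),np.round(r[1],1),"mid",np.round((a+b)/2,4),"len",round(np.linalg.norm(a-b),4),"yaw",round(np.arctan2(*(b-a)[[1,0]]),3))
c=get_calibration("wrist");s=read_state()
R=np.array(c["R"]);print("cam pos",-R.T@c["t"],"\n",R, c["vertical_fov"])
E
```

```text
top level [367.9 238. ] [12.8 45.9] mid [ 0.4934 -0.2623  0.031 ] len 0.1469 yaw -1.442
top vial [360.1 238.9] [ 6.7 12.8] mid [ 0.4904 -0.2376  0.031 ] len 0.041 yaw -1.398
top pocket [264.3 231.2] [12.4 50.4] mid [0.5122 0.0662 0.05  ] len 0.1582 yaw -1.374
top knob [309.5 222. ] [10.  9.] mid [ 0.5409 -0.0762  0.117 ] len 0.0297 yaw -3.131
scene level [307.7 270.7] [49.5 16.2] mid [ 0.4896 -0.2636  0.031 ] len 0.1528 yaw -1.441
scene vial [308.3 269.6] [29.8  7.5] mid [ 0.493  -0.2629  0.031 ] len 0.0923 yaw -1.439
scene pocket [267.5 185.5] [38.2  9.9] mid [0.5139 0.0698 0.05  ] len 0.1535 yaw -1.371
scene knob [293.5 202. ] [12. 11.] mid [ 0.537  -0.0858  0.117 ] len 0.046 yaw -2.025
cam pos [0.13187927 0.61468393 0.37298234] 
 [[ 0.32084279  0.94713051 -0.00192389]
 [ 0.90896654 -0.30734257  0.28163875]
 [ 0.26615736 -0.09211052 -0.95951858]] 59.934109533420866
```

```bash
cat >> h.py <<'E'
from scipy.spatial.transform import Rotation as Ro
def go(p,yawy,tilt=None):
    s=read_state();q=s["tool_rot"];A=Ro.from_quat([q[1],q[2],q[3],q[0]])
    y=np.array([np.cos(yawy),np.sin(yawy),0]);z=np.array([0,0,-1.])
    if tilt is not None: z=z+np.array(tilt);z/=np.linalg.norm(z);y-=z*(y@z);y/=np.linalg.norm(y)
    B=Ro.from_matrix(np.c_[np.cross(y,z),y,z])
    print("shift",np.round(A.inv().apply(np.array(p)-s["position"])*1000,1),"rot",np.round((A.inv()*B).as_rotvec(),4))
E
python3 -c "
from h import *
go((.492,-.263,.2),.13)"
```

```text
shift [-550.4 -715.9   31.6] rot [-1.900e-03  9.000e-04  1.115e+00]
```

Request:
carry_out([
  {"tx": -550,"ty": -716,"tz": 31,"wz": 1.115,"claw": 1},
  {"tx": -550,"ty": -716,"tz": 31,"wz": 1.115,"claw": 1},
  {"tx": -550,"ty": -716,"tz": 31,"wz": 1.115,"claw": 1},
  {"tx": -550,"ty": -716,"tz": 31,"wz": 1.115,"claw": 1},
  {"tx": -550,"ty": -716,"tz": 31,"wz": 1.115,"claw": 1},
  {"tx": -550,"ty": -716,"tz": 31,"wz": 1.115,"claw": 1},
  {"tx": -550,"ty": -716,"tz": 31,"wz": 1.115,"claw": 1},
  {"tx": -550,"ty": -716,"tz": 31,"wz": 1.115,"claw": 1},
  {"tx": -550,"ty": -716,"tz": 31,"wz": 1.115,"claw": 1},
  {"tx": -550,"ty": -716,"tz": 31,"wz": 1.115,"claw": 1},
])

```text
validation failed for argument at $.mo...
```

```bash
python3 -c "
from h import *
go((.492,-.263,.2),.13)"
```

```text
shift [-550.4 -715.9   31.6] rot [-1.900e-03  9.000e-04  1.115e+00]
```

Request:
carry_out([
  {"tx": -550,"ty": -716,"tz": 31,"wx": 0,"wy": 0,"wz": 1.115,"claw": 1},
])

```text
clock: 0.18
position: [0.2129, 0.5573, 0.2289]
tool_rot: [-0.001, 0.222, 0.975, 0.002]
contact_force: [1.4, 0.9, 0.7]
opening: 1.001
grip_force: 0.0
```

```bash
python3 -c "
from h import *
go((.492,-.263,.2),.13)"
```

```text
shift [-607.2 -618.3   25.5] rot [ 0.0023 -0.0036  0.9923]
```

Request:
carry_out([
  {"tx": -607,"ty": -618,"tz": 25,"wx": 0,"wy": 0,"wz": 0.99,"claw": 1},
  {"tx": -607,"ty": -618,"tz": 25,"wx": 0,"wy": 0,"wz": 0.99,"claw": 1},
  {"tx": -607,"ty": -618,"tz": 25,"wx": 0,"wy": 0,"wz": 0.99,"claw": 1},
  {"tx": -607,"ty": -618,"tz": 25,"wx": 0,"wy": 0,"wz": 0.99,"claw": 1},
  {"tx": -607,"ty": -618,"tz": 25,"wx": 0,"wy": 0,"wz": 0.99,"claw": 1},
  {"tx": -607,"ty": -618,"tz": 25,"wx": 0,"wy": 0,"wz": 0.99,"claw": 1},
  {"tx": -607,"ty": -618,"tz": 25,"wx": 0,"wy": 0,"wz": 0.99,"claw": 1},
  {"tx": -607,"ty": -618,"tz": 25,"wx": 0,"wy": 0,"wz": 0.99,"claw": 1},
  {"tx": -607,"ty": -618,"tz": 25,"wx": 0,"wy": 0,"wz": 0.99,"claw": 1},
  {"tx": -607,"ty": -618,"tz": 25,"wx": 0,"wy": 0,"wz": 0.99,"claw": 1},
])

```text
clock: 1.02
position: [0.3464, 0.1562, 0.2176]
tool_rot: [0.0, 0.66, 0.752, 0.0]
contact_force: [1.4, 0.7, 0.2]
opening: 0.998
grip_force: 0.0
```

```bash
python3 -c "
from h import *
go((.492,-.263,.2),.13);cv2.imwrite('pics/w1.png',snapshot('wrist'))"
```

```text
shift [-434.6   89.8   17.6] rot [0.0001 0.     0.0004]
```

Request:
carry_out([
  {"tx": -434,"ty": 90,"tz": 18,"wx": 0,"wy": 0,"wz": 0,"claw": 1},
  {"tx": -434,"ty": 90,"tz": 18,"wx": 0,"wy": 0,"wz": 0,"claw": 1},
  {"tx": -434,"ty": 90,"tz": 18,"wx": 0,"wy": 0,"wz": 0,"claw": 1},
  {"tx": -434,"ty": 90,"tz": 18,"wx": 0,"wy": 0,"wz": 0,"claw": 1},
  {"tx": -434,"ty": 90,"tz": 18,"wx": 0,"wy": 0,"wz": 0,"claw": 1},
  {"tx": -434,"ty": 90,"tz": 18,"wx": 0,"wy": 0,"wz": 0,"claw": 1},
  {"tx": -434,"ty": 90,"tz": 18,"wx": 0,"wy": 0,"wz": 0,"claw": 1},
  {"tx": -434,"ty": 90,"tz": 18,"wx": 0,"wy": 0,"wz": 0,"claw": 1},
  {"tx": -434,"ty": 90,"tz": 18,"wx": 0,"wy": 0,"wz": 0,"claw": 1},
  {"tx": -434,"ty": 90,"tz": 18,"wx": 0,"wy": 0,"wz": 0,"claw": 1},
])

```text
clock: 1.9
position: [0.4833, -0.2371, 0.2003]
tool_rot: [-0.0, 0.66, 0.751, 0.0]
contact_force: [0.8, 0.1, 0.3]
opening: 1.0
grip_force: 0.0
```

```bash
python3 -c "
from h import *
go((.492,-.263,.2),.13);cv2.imwrite('pics/w2.png',snapshot('wrist'))"
```

```text
shift [-26.8   5.3   0.3] rot [-0.0005 -0.0007 -0.0007]
```

View pics/w2.png

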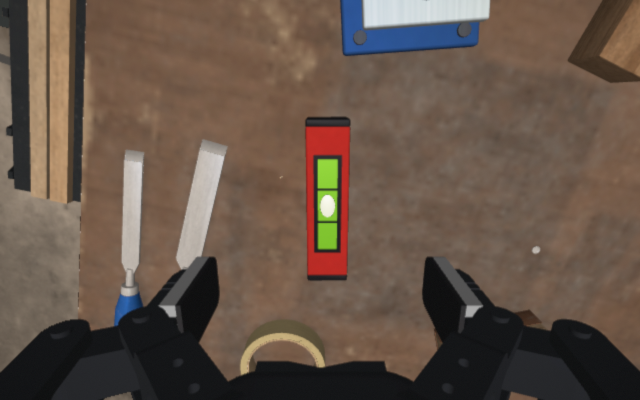

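The level lies at about (328,198) with the vial at (327,204), between the fingers. I measure it from this view.

```bash
cat >> h.py <<'E'
def level(im,c,z=.031,roi=None):
    h=cv2.cvtColor(im,cv2.COLOR_BGR2HSV)
    red=cv2.inRange(h,(0,150,60),(10,255,255))|cv2.inRange(h,(170,150,60),(180,255,255))
    if roi: m=np.zeros_like(red);m[roi[2]:roi[3],roi[0]:roi[1]]=red[roi[2]:roi[3],roi[0]:roi[1]];red=m
    cs,_=cv2.findContours(red,cv2.RETR_EXTERNAL,cv2.CHAIN_APPROX_NONE);r=cv2.minAreaRect(max(cs,key=cv2.contourArea))
    b=cv2.boxPoints(r);P=np.array([ray(c,*p,z)for p in b]);e=[P[1]-P[0],P[2]-P[1]];d=max(e,key=np.linalg.norm)
    return P.mean(0),np.arctan(d[1]/d[0]),[np.linalg.norm(x) for x in e]
E
python3 -c "
from h import *
c=get_calibration('wrist');im=cv2.imread('pics/w2.png')
P,a,e=level(im,c);print(P,a,e)
go((P[0],P[1],.05),a%np.pi-np.pi/2)"
```

```text
[ 0.49694684 -0.27133006  0.031     ] -1.422635124922874 [np.float64(0.038803028537751576), np.float64(0.1470669887640085)]
shift [-26.6   6.1 150.4] rot [ 0.0024  0.0074 -0.023 ]
```

```bash
python3 -c "
from h import *
im=snapshot('wrist')
c=get_calibration('wrist')
P,a,e=level(im,c);print(P,a,e)
go((P[0],P[1],.005),a%np.pi-np.pi/2)"
```

```text
[ 0.48998956 -0.2573098   0.031     ] -1.4267320204345648 [np.float64(0.038490374787322104), np.float64(0.14623146754943944)]
shift [-16.6   2.3 195.2] rot [ 0.001   0.0026 -0.0194]
```

```bash
python3 -c "
from h import *
for i in range(2):
  c=get_calibration('wrist');im=snapshot('wrist')
  P,a,e=level(im,c);print(P,a,e,read_state()['position'])
go((P[0],P[1],.005),a%np.pi-np.pi/2)"
```

```text
[ 0.4925236  -0.26236742  0.031     ] -1.4250925612463954 [np.float64(0.038676001901885304), np.float64(0.1466334487554273)] [ 0.4838951  -0.23767446  0.20008317]
[ 0.49249486 -0.26192438  0.031     ] -1.4229694527230201 [np.float64(0.037917194661873155), np.float64(0.1462550154495095)] [ 0.48302005 -0.2357951   0.2000423 ]
shift [-27.4   6.4 195. ] rot [-0.0015 -0.0016 -0.0199]
```

Request:
carry_out([
  {"tx": -26,"ty": 6,"tz": 35,"wx": 0,"wy": 0,"wz": -0.02,"claw": 1},
  {"tx": -26,"ty": 6,"tz": 75,"wx": 0,"wy": 0,"wz": -0.02,"claw": 1},
  {"tx": -26,"ty": 6,"tz": 115,"wx": 0,"wy": 0,"wz": -0.02,"claw": 1},
  {"tx": -26,"ty": 6,"tz": 150,"wx": 0,"wy": 0,"wz": -0.02,"claw": 1},
  {"tx": -26,"ty": 6,"tz": 175,"wx": 0,"wy": 0,"wz": -0.02,"claw": 1},
  {"tx": -26,"ty": 6,"tz": 190,"wx": 0,"wy": 0,"wz": -0.02,"claw": 1},
  {"tx": -26,"ty": 6,"tz": 194,"wx": 0,"wy": 0,"wz": -0.02,"claw": 1},
  {"tx": -26,"ty": 6,"tz": 194,"wx": 0,"wy": 0,"wz": -0.02,"claw": 1},
  {"tx": -26,"ty": 6,"tz": 194,"wx": 0,"wy": 0,"wz": -0.02,"claw": -1},
  {"tx": -26,"ty": 6,"tz": 194,"wx": 0,"wy": 0,"wz": -0.02,"claw": -1},
])

```text
clock: 2.93
position: [0.4941, -0.2605, 0.0088]
tool_rot: [0.002, 0.652, 0.758, 0.0]
contact_force: [-0.6, -0.5, -0.3]
opening: 0.748
grip_force: 0.0
```

Request:
carry_out([
  {"tx": 0,"ty": 0,"tz": 0,"wx": 0,"wy": 0,"wz": 0,"claw": -1},
  {"tx": 0,"ty": 0,"tz": 0,"wx": 0,"wy": 0,"wz": 0,"claw": -1},
  {"tx": 0,"ty": 0,"tz": 0,"wx": 0,"wy": 0,"wz": 0,"claw": -1},
  {"tx": 0,"ty": 0,"tz": 0,"wx": 0,"wy": 0,"wz": 0,"claw": -1},
  {"tx": 0,"ty": 0,"tz": 0,"wx": 0,"wy": 0,"wz": 0,"claw": -1},
])

```text
clock: 3.35
position: [0.4941, -0.261, 0.0088]
tool_rot: [0.002, 0.652, 0.758, 0.0]
contact_force: [-0.6, 1.2, 6.6]
opening: 0.451
grip_force: 63.4
```

Request:
carry_out([
  {"tx": 0,"ty": 0,"tz": -25,"wx": 0,"wy": 0,"wz": 0,"claw": -1},
  {"tx": 0,"ty": 0,"tz": -55,"wx": 0,"wy": 0,"wz": 0,"claw": -1},
  {"tx": 0,"ty": 0,"tz": -90,"wx": 0,"wy": 0,"wz": 0,"claw": -1},
  {"tx": 0,"ty": 0,"tz": -125,"wx": 0,"wy": 0,"wz": 0,"claw": -1},
  {"tx": 0,"ty": 0,"tz": -155,"wx": 0,"wy": 0,"wz": 0,"claw": -1},
  {"tx": 0,"ty": 0,"tz": -170,"wx": 0,"wy": 0,"wz": 0,"claw": -1},
  {"tx": 0,"ty": 0,"tz": -170,"wx": 0,"wy": 0,"wz": 0,"claw": -1},
])

```text
clock: 3.93
position: [0.4953, -0.262, 0.1818]
tool_rot: [0.004, 0.652, 0.758, 0.001]
contact_force: [0.8, -0.8, -2.4]
opening: 0.457
grip_force: 62.4
```

```bash
python3 -c "
from h import *
s=read_state();print(s['position'],s['contact_force'],s['opening'])
c=get_calibration('wrist');im=snapshot('wrist');P,a,e=level(im,c,s['position'][2]+.022);print(P,a,e)
go((.513,.068,.18),.199)"
```

```text
[ 0.49533637 -0.26195444  0.18181332] [ 0.82456193 -0.84212172 -2.40901969] 0.4570399819421878
[ 0.49329511 -0.2434646   0.20381332] -1.3713528376813222 [np.float64(0.03856710354697305), np.float64(0.10730604039068276)]
shift [322.5  68.   -1.8] rot [ 0.0034  0.0033 -0.0491]
```

Request:
carry_out([
  {"tx": 35,"ty": 7,"tz": 0,"wx": 0,"wy": 0,"wz": 0,"claw": -1},
  {"tx": 70,"ty": 14,"tz": 0,"wx": 0,"wy": 0,"wz": -0.01,"claw": -1},
  {"tx": 110,"ty": 22,"tz": 0,"wx": 0,"wy": 0,"wz": -0.02,"claw": -1},
  {"tx": 150,"ty": 30,"tz": 0,"wx": 0,"wy": 0,"wz": -0.03,"claw": -1},
  {"tx": 190,"ty": 40,"tz": 0,"wx": 0,"wy": 0,"wz": -0.04,"claw": -1},
  {"tx": 230,"ty": 48,"tz": 0,"wx": 0,"wy": 0,"wz": -0.05,"claw": -1},
  {"tx": 265,"ty": 56,"tz": 0,"wx": 0,"wy": 0,"wz": -0.05,"claw": -1},
  {"tx": 295,"ty": 62,"tz": 0,"wx": 0,"wy": 0,"wz": -0.05,"claw": -1},
  {"tx": 315,"ty": 66,"tz": 0,"wx": 0,"wy": 0,"wz": -0.05,"claw": -1},
  {"tx": 322,"ty": 68,"tz": 0,"wx": 0,"wy": 0,"wz": -0.05,"claw": -1},
])

```text
clock: 4.82
position: [0.5094, 0.0713, 0.1741]
tool_rot: [-0.002, 0.632, 0.775, -0.001]
contact_force: [0.3, 0.3, -2.3]
opening: 0.45
grip_force: 62.3
```

```bash
python3 -c "
from h import *
s=read_state();c=get_calibration('wrist');im=snapshot('wrist');cv2.imwrite('pics/w3.png',im)
go((.513,.068,.18),.199);print(s['position'])
for n,p in dict(pc=(.513,.068,.05),end=(.513-.2*.083*1,.068+.083*.98,.056)).items(): print(n,proj(c,p))"
```

```text
shift [-3.5  2.4 -5.6] rot [-0.0042 -0.002   0.0045]
[0.50940956 0.07125956 0.1741326 ]
pc (np.float64(324.83164791198243), np.float64(195.74996997830425))
end (np.float64(325.4848570691898), np.float64(86.46359263700337))
```

View pics/w3.png

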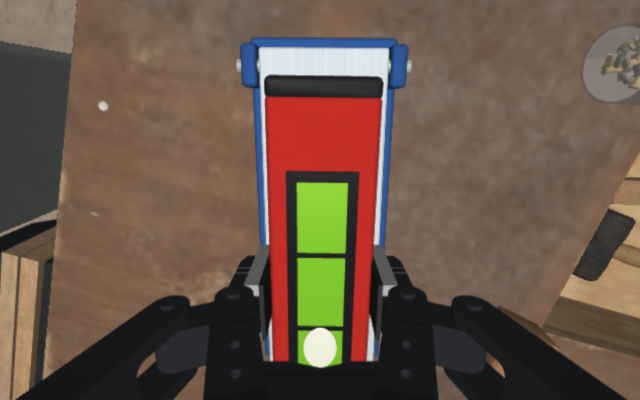

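The level is held straight, its vial lines at (322,255) and (321,327), and it hides the pocket. I step aside to see the pocket unobstructed.

Request:
carry_out([
  {"tx": 0,"ty": -40,"tz": 0,"wx": 0,"wy": 0,"wz": 0,"claw": -1},
  {"tx": 0,"ty": -80,"tz": 0,"wx": 0,"wy": 0,"wz": 0,"claw": -1},
  {"tx": 0,"ty": -105,"tz": 0,"wx": 0,"wy": 0,"wz": 0,"claw": -1},
  {"tx": 0,"ty": -110,"tz": 0,"wx": 0,"wy": 0,"wz": 0,"claw": -1},
  {"tx": 0,"ty": -110,"tz": 0,"wx": 0,"wy": 0,"wz": 0,"claw": -1},
])

```text
clock: 5.28
position: [0.401, 0.0455, 0.1753]
tool_rot: [-0.001, 0.634, 0.774, -0.001]
contact_force: [0.5, 0.0, -2.5]
opening: 0.455
grip_force: 62.4
```

```bash
python3 -c "
from h import *
s=read_state();c=get_calibration('wrist');im=snapshot('wrist');cv2.imwrite('pics/w4.png',im);np.save('w4c.npy',c,allow_pickle=True)
print(s['position'],s['tool_rot'])"
```

```text
[0.40104508 0.04554493 0.17534934] [-0.00119275  0.63370537  0.77357255 -0.00125835]
```

View pics/w4.png

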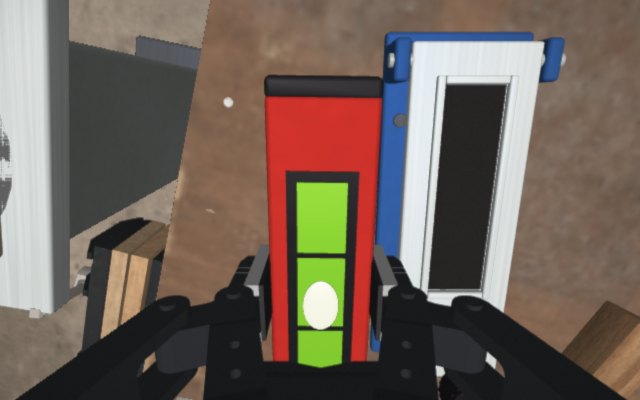

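The dark pocket floor is fully visible, with corners at about (446,84), (508,84), (482,290) and (429,290). The level's lines are at about (322,255) and (320,327).

```bash
python3 -c "
from h import *
c=np.load('w4c.npy',allow_pickle=True).item();im=cv2.imread('pics/w4.png')
m=cv2.inRange(im,(0,0,0),(60,60,60));r=np.zeros_like(m);r[70:300,420:520]=m[70:300,420:520]
cs,_=cv2.findContours(r,cv2.RETR_EXTERNAL,cv2.CHAIN_APPROX_NONE);k=max(cs,key=cv2.contourArea)
q=cv2.approxPolyDP(cv2.convexHull(k),6,True)[:,0];print(q.tolist())
q=sorted(q.tolist(),key=lambda p:p[1]);f,n=q[:2],q[2:]
P=[np.mean([ray(c,*p,z) for p in g],0) for g,z in((f,.0475),(n,.0525))];W=[np.linalg.norm(ray(c,*g[0],.05)-ray(c,*g[1],.05)) for g in(f,n)]
d=P[1]-P[0];print('pocket',np.mean(P,0),'yaw to knob',np.arctan2(d[1],d[0]),'len',np.linalg.norm(d),W)
g=cv2.cvtColor(im,cv2.COLOR_BGR2GRAY)[235:350,305:311].mean(1);print('dark rows',[235+i for i in range(115) if g[i]<80 ])
z=.1753+.022
L=[ray(c,u,v,z) for u,v in((322,255.5),(321,327.5))];print('lines gap',np.linalg.norm(L[0]-L[1]),'level',np.mean(L,0))
A,B=ray(c,266,96,z),ray(c,382,97,z);print('capline',(A+B)/2,np.linalg.norm(A-B))
"
```

```text
[[504, 85], [479, 287], [429, 288], [447, 85]]
pocket [0.51380494 0.06517076 0.05      ] yaw to knob -1.3720011116535775 len 0.1660643009861939 [np.float64(0.041752798659659446), np.float64(0.04331514052340636)]
dark rows [254, 255, 256, 257, 326, 327, 328, 329]
lines gap 0.032103651173490906 level [0.40190144 0.04328491 0.1973    ]
capline [0.38811427 0.1161829  0.1973    ] 0.038742252677382065
```

```bash
python3 -c "
from h import *
go((.5112,.067,.09),.199,(.0059,-.0294,0));go((.5112,.067,.060),.199,(.0059,-.0294,0))"
```

```text
shift [ -0.3 110.   86.1] rot [-0.0005 -0.0298 -0.0007]
shift [ -0.3 110.  116.1] rot [-0.0005 -0.0298 -0.0007]
```

Request:
carry_out([
  {"tx": 0,"ty": 40,"tz": 0,"wx": 0,"wy": -0.03,"wz": 0,"claw": -1},
  {"tx": 0,"ty": 80,"tz": 5,"wx": 0,"wy": -0.03,"wz": 0,"claw": -1},
  {"tx": 0,"ty": 105,"tz": 20,"wx": 0,"wy": -0.03,"wz": 0,"claw": -1},
  {"tx": 0,"ty": 110,"tz": 45,"wx": 0,"wy": -0.03,"wz": 0,"claw": -1},
  {"tx": 0,"ty": 110,"tz": 70,"wx": 0,"wy": -0.03,"wz": 0,"claw": -1},
  {"tx": 0,"ty": 110,"tz": 85,"wx": 0,"wy": -0.03,"wz": 0,"claw": -1},
  {"tx": 0,"ty": 110,"tz": 85,"wx": 0,"wy": -0.03,"wz": 0,"claw": -1},
  {"tx": 0,"ty": 110,"tz": 85,"wx": 0,"wy": -0.03,"wz": 0,"claw": -1},
])

```text
clock: 6.0
position: [0.5121, 0.0681, 0.0907]
tool_rot: [0.011, 0.633, 0.774, -0.01]
contact_force: [-0.2, 0.5, -3.0]
opening: 0.451
grip_force: 62.4
```

```bash
python3 -c "
from h import *
s=read_state();print(s['position'])
go((.5112,.067,.060),.199,(.0059,-.0294,0))"
```

```text
[0.51208439 0.06807153 0.09071127]
shift [ 0.  -1.  30.7] rot [-0.0022 -0.0003  0.0006]
```

Request:
carry_out([
  {"tx": 0,"ty": -0.5,"tz": 10,"wx": 0,"wy": 0,"wz": 0,"claw": -1},
  {"tx": 0,"ty": -0.5,"tz": 18,"wx": 0,"wy": 0,"wz": 0,"claw": -1},
  {"tx": 0,"ty": -0.5,"tz": 23,"wx": 0,"wy": 0,"wz": 0,"claw": -1},
  {"tx": 0,"ty": -0.5,"tz": 27,"wx": 0,"wy": 0,"wz": 0,"claw": -1},
  {"tx": 0,"ty": -0.5,"tz": 30,"wx": 0,"wy": 0,"wz": 0,"claw": -1},
  {"tx": 0,"ty": -0.5,"tz": 30,"wx": 0,"wy": 0,"wz": 0,"claw": -1},
])

```text
clock: 6.5
position: [0.5115, 0.0674, 0.062]
tool_rot: [0.012, 0.633, 0.774, -0.009]
contact_force: [0.2, -0.2, -2.2]
opening: 0.456
grip_force: 62.5
```

Request:
carry_out([
  {"tx": 0,"ty": 0,"tz": 1.5,"wx": 0,"wy": 0,"wz": 0,"claw": -1},
  {"tx": 0,"ty": 0,"tz": 3,"wx": 0,"wy": 0,"wz": 0,"claw": -1},
  {"tx": 0,"ty": 0,"tz": 3,"wx": 0,"wy": 0,"wz": 0,"claw": -1},
])

```text
clock: 6.75
position: [0.5119, 0.0671, 0.0606]
tool_rot: [0.012, 0.633, 0.774, -0.009]
contact_force: [-5.0, -1.9, 10.4]
opening: 0.453
grip_force: 64.2
```

Request:
carry_out([
  {"tx": 0,"ty": 0,"tz": 1,"wx": 0,"wy": 0,"wz": 0,"claw": -0.1},
  {"tx": 0,"ty": 0,"tz": 1,"wx": 0,"wy": 0,"wz": 0,"claw": 0.3},
  {"tx": 0,"ty": 0,"tz": 1,"wx": 0,"wy": 0,"wz": 0,"claw": 0.5},
  {"tx": 0,"ty": 0,"tz": -5,"wx": 0,"wy": 0,"wz": 0,"claw": 0.5},
  {"tx": 0,"ty": 0,"tz": -30,"wx": 0,"wy": 0,"wz": 0,"claw": 0.5},
  {"tx": 0,"ty": 0,"tz": -65,"wx": 0,"wy": 0,"wz": 0,"claw": 0.8},
  {"tx": 0,"ty": 0,"tz": -100,"wx": 0,"wy": 0.03,"wz": 0,"claw": 1},
  {"tx": 0,"ty": 0,"tz": -120,"wx": 0,"wy": 0.03,"wz": 0,"claw": 1},
  {"tx": 0,"ty": 0,"tz": -120,"wx": 0,"wy": 0.03,"wz": 0,"claw": 1},
])

```text
clock: 7.5
position: [0.5153, 0.0709, 0.1852]
tool_rot: [0.004, 0.633, 0.774, 0.004]
contact_force: [1.3, -0.3, 0.7]
opening: 1.001
grip_force: 0.0
```

```bash
python3 -c "
from h import *
s=read_state();c=get_calibration('wrist');im=snapshot('wrist');cv2.imwrite('pics/w5.png',im);print(s['position'],s['contact_force'])"
```

```text
[0.51529549 0.07087985 0.18515502] [ 1.30625997 -0.33115759  0.69962625]
```

View pics/w5.png

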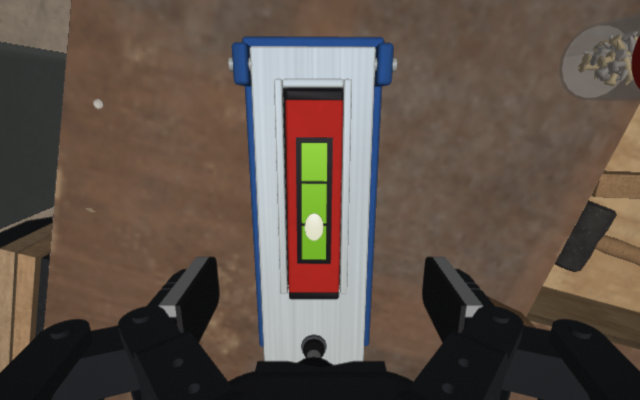

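The level is seated in the pocket with the vial up, centred at about (314,193), and the knob appears at (314,347). Next is the knob.

```bash
python3 -c "
from h import *
go((.5408,-.0768,.15),.199);go((.5408,-.0768,.088),.199);print(read_state()['joint_pos'])"
```

```text
shift [-150.1   -3.    32.7] rot [0.0073 0.0014 0.001 ]
shift [-150.    -3.4   94.7] rot [0.0073 0.0014 0.001 ]
[ 1.24194289e-02  1.15548363e-01 -3.30410261e-01  1.11742686e+00
 -6.53212422e-05  1.38326116e+00]
```

Request:
carry_out([
  {"tx": -38,"ty": -1,"tz": 0,"wx": 0,"wy": 0,"wz": 0,"claw": 1},
  {"tx": -75,"ty": -2,"tz": 5,"wx": 0,"wy": 0,"wz": 0,"claw": 1},
  {"tx": -110,"ty": -2,"tz": 15,"wx": 0,"wy": 0,"wz": 0,"claw": 1},
  {"tx": -138,"ty": -2,"tz": 25,"wx": 0,"wy": 0,"wz": 0,"claw": 1},
  {"tx": -148,"ty": -2,"tz": 32,"wx": 0,"wy": 0,"wz": 0,"claw": 1},
  {"tx": -148,"ty": -2,"tz": 32,"wx": 0,"wy": 0,"wz": 0,"claw": 1},
  {"tx": -148,"ty": -2,"tz": 32,"wx": 0,"wy": 0,"wz": 0,"claw": 1},
])

```text
clock: 8.13
position: [0.5368, -0.074, 0.1454]
tool_rot: [-0.002, 0.633, 0.774, -0.0]
contact_force: [0.3, 0.2, 0.9]
opening: 1.003
grip_force: 0.0
```

```bash
python3 -c "
from h import *
s=read_state();c=get_calibration('wrist');im=snapshot('wrist');cv2.imwrite('pics/w6.png',im);print(s['position'],proj(c,(.5408,-.0768,.117)),K(c))
np.save('w6c.npy',c,allow_pickle=True)
go((.5408,-.0768,.088),.199);"
```

```text
[ 0.5368489  -0.07403467  0.14540774] (np.float64(326.990153614561), np.float64(243.63183369491648)) 346.87062238818004
shift [-4.   2.9 58.1] rot [-0.0018 -0.0017  0.0014]
```

View pics/w6.png

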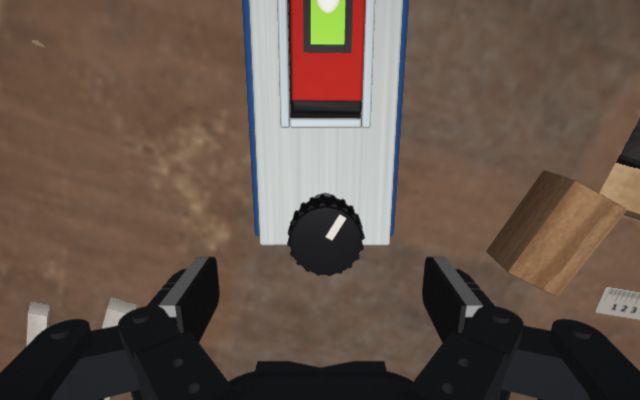

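The knob top is centred at about (326,237), between the open fingers, with its pointer at (335,227).

```bash
python3 -c "
from h import *
c=np.load('w6c.npy',allow_pickle=True).item();P=ray(c,326,238,.117);print(P)
go((P[0],P[1],.088),.199)"
```

```text
[ 0.53962799 -0.07372937  0.117     ]
shift [-0.7  2.3 58.1] rot [-0.0018 -0.0017  0.0014]
```

Request:
carry_out([
  {"tx": -1,"ty": 2,"tz": 20,"wx": 0,"wy": 0,"wz": 0,"claw": 1},
  {"tx": -1,"ty": 2,"tz": 40,"wx": 0,"wy": 0,"wz": 0,"claw": 1},
  {"tx": -1,"ty": 2,"tz": 54,"wx": 0,"wy": 0,"wz": 0,"claw": 1},
  {"tx": -1,"ty": 2,"tz": 57,"wx": 0,"wy": 0,"wz": 0,"claw": 0.5},
  {"tx": -1,"ty": 2,"tz": 57,"wx": 0,"wy": 0,"wz": 0,"claw": -1},
  {"tx": -1,"ty": 2,"tz": 57,"wx": 0,"wy": 0,"wz": 0,"claw": -1},
  {"tx": -1,"ty": 2,"tz": 57,"wx": 0,"wy": 0,"wz": 0,"claw": -1},
  {"tx": -1,"ty": 2,"tz": 57,"wx": 0,"wy": 0,"wz": 0,"claw": -1},
  {"tx": -1,"ty": 2,"tz": 57,"wx": 0,"wy": 0,"wz": 0,"claw": -1},
  {"tx": -1,"ty": 2,"tz": 57,"wx": 0,"wy": 0,"wz": 0,"claw": -1},
])

```text
clock: 9.02
position: [0.541, -0.0751, 0.0908]
tool_rot: [0.001, 0.633, 0.774, 0.001]
contact_force: [0.6, 0.2, 2.3]
opening: 0.435
grip_force: 59.8
```

Request:
carry_out([
  {"tx": 0,"ty": 0,"tz": 5,"wx": 0,"wy": 0,"wz": 0,"claw": -1},
  {"tx": 0,"ty": 0,"tz": 10,"wx": 0,"wy": 0,"wz": 0,"claw": -1},
  {"tx": 0,"ty": 0,"tz": 14,"wx": 0,"wy": 0,"wz": 0,"claw": -1},
  {"tx": 0,"ty": 0,"tz": 14,"wx": 0,"wy": 0,"wz": 0,"claw": -1},
])

```text
clock: 9.35
position: [0.541, -0.0754, 0.0755]
tool_rot: [0.0, 0.633, 0.774, 0.0]
contact_force: [0.4, 0.1, 5.7]
opening: 0.436
grip_force: 60.2
```

Request:
carry_out([
  {"tx": 0,"ty": 0,"tz": 2,"wx": 0,"wy": 0,"wz": 0,"claw": -1},
  {"tx": 0,"ty": 0,"tz": 4,"wx": 0,"wy": 0,"wz": 0,"claw": -1},
  {"tx": 0,"ty": 0,"tz": 4,"wx": 0,"wy": 0,"wz": 0,"claw": -1},
])

```text
clock: 9.6
position: [0.541, -0.0755, 0.0724]
tool_rot: [0.001, 0.633, 0.774, 0.0]
contact_force: [-0.9, 0.3, 8.3]
opening: 0.435
grip_force: 60.5
```

```bash
cat >> h.py <<'E'
def bub():
    "bubble offset (mm) from line midpoint, + toward hinge, from top view"
    c=get_calibration('top');im=snapshot('top')
    return c,im
E
python3 -c "
from h import *
a=snapshot('top');c=get_calibration('top');w=snapshot('wrist')
u,v=map(int,proj(c,(.512,.065,.08)));print(u,v)
t=cv2.resize(a[v-40:v+40,u-55:u+55],None,fx=5,fy=5,interpolation=cv2.INTER_CUBIC)
cv2.imwrite('pics/c1.png',np.vstack([t[:,:550],cv2.resize(w,(550,344))])[:600])"
```

```text
263 231
```

```bash
python3 -c "
import cv2;i=cv2.imread('pics/c1.png');print(i.shape)"
```

```text
(600, 550, 3)
```

View pics/c1.png

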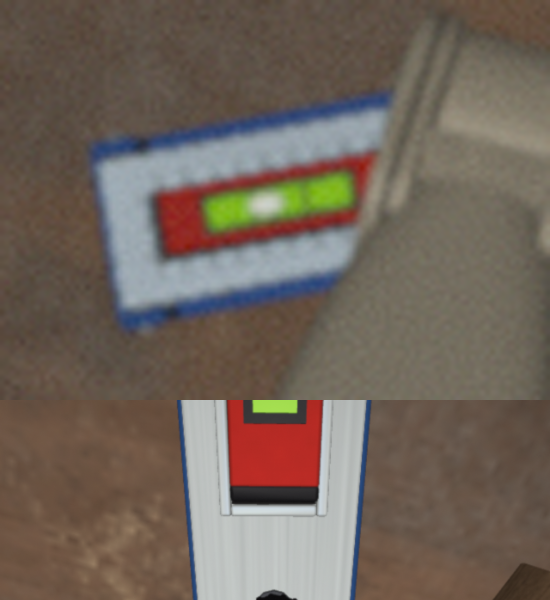

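The top view shows the vial unobstructed, with the bubble at about (265,204) in the crop against a vial middle of about (280,203). That puts it about 9 mm toward the hinge, so roughly 0.7 rad of clockwise turn is needed.

```bash
python3 - <<'E'
s=open('h.py').read();i=s.index('def bub');s=s[:i]+'''def bub():
    "bubble offset in mm from vial middle, + toward hinge, top view (vial 88 mm)"
    c=get_calibration('top');im=cv2.resize(snapshot('top'),None,fx=4,fy=4,interpolation=cv2.INTER_CUBIC).astype(float)
    u,v=[int(4*x) for x in proj(c,(.512,.065,.08))];im=im[v-50:v+50,u-130:u+130]
    b,g,r=im[...,0],im[...,1],im[...,2]
    gr=((g-b>50)&(g-r>10)).astype(np.uint8)
    cs,_=cv2.findContours(cv2.morphologyEx(gr,cv2.MORPH_CLOSE,np.ones((25,25))),cv2.RETR_EXTERNAL,cv2.CHAIN_APPROX_NONE)
    k=max(cs,key=cv2.contourArea);rc=cv2.minAreaRect(k);B=cv2.boxPoints(rc);e=[B[1]-B[0],B[2]-B[1]];d=max(e,key=np.linalg.norm);L=np.linalg.norm(d);d=d/L
    if d[0]>0:d=-d
    m=cv2.drawContours(np.zeros_like(gr),[k],-1,1,-1);w=np.where(m>0,np.clip(b-60,0,None),0);w[w<.5*w.max()]=0
    y,x=np.indices(w.shape);p=np.array([(w*x).sum(),(w*y).sum()])/w.sum()
    return round((p-np.array(rc[0]))@d*88/L,2),np.round(rc[1],0),np.round(p,1)
'''
open('h.py','w').write(s)
E
python3 -c "
from h import *
for i in range(3):print(bub())
s=read_state();print(s['contact_force'],s['position'],s['joint_pos'][5])"
```

```text
(np.float64(8.5), array([ 28., 119.]), array([120.5,  52.3]))
(np.float64(9.38), array([ 28., 119.]), array([119.4,  52.5]))
(np.float64(9.4), array([ 28., 119.]), array([119.4,  52.7]))
[-1.67116641  0.14899327  8.04624559] [ 0.54103118 -0.07552406  0.07272799] 1.1140849892532194
```

Request:
carry_out([
  {"tx": 0,"ty": 0,"tz": 1,"wx": 0,"wy": 0,"wz": 0,"claw": -1},
  {"tx": 0,"ty": 0,"tz": 1,"wx": 0,"wy": 0,"wz": 0.08,"claw": -1},
  {"tx": 0,"ty": 0,"tz": 0.5,"wx": 0,"wy": 0,"wz": 0.16,"claw": -1},
  {"tx": 0,"ty": 0,"tz": 0,"wx": 0,"wy": 0,"wz": 0.24,"claw": -1},
  {"tx": 0,"ty": 0,"tz": 0,"wx": 0,"wy": 0,"wz": 0.32,"claw": -1},
  {"tx": 0,"ty": 0,"tz": -0.5,"wx": 0,"wy": 0,"wz": 0.4,"claw": -1},
  {"tx": 0,"ty": 0,"tz": -1,"wx": 0,"wy": 0,"wz": 0.48,"claw": -1},
  {"tx": 0,"ty": 0,"tz": -1,"wx": 0,"wy": 0,"wz": 0.5,"claw": -1},
  {"tx": 0,"ty": 0,"tz": -1,"wx": 0,"wy": 0,"wz": 0.5,"claw": -1},
  {"tx": 0,"ty": 0,"tz": -1,"wx": 0,"wy": 0,"wz": 0.5,"claw": -1},
])

```text
clock: 10.68
position: [0.5416, -0.0759, 0.0742]
tool_rot: [0.001, 0.805, 0.593, 0.0]
contact_force: [-1.5, 0.0, 8.2]
opening: 0.438
grip_force: 60.6
```

```bash
python3 -c "
from h import *
for i in range(6):print(bub())
s=read_state();print(s['contact_force'],s['position'],s['joint_pos'][5],s['clock'])"
```

```text
(np.float64(4.37), array([ 28., 120.]), array([125.5,  51.2]))
(np.float64(4.05), array([ 28., 120.]), array([126.,  51.]))
(np.float64(3.71), array([ 28., 120.]), array([126.5,  51. ]))
(np.float64(3.69), array([ 28., 120.]), array([126.4,  51. ]))
(np.float64(3.79), array([ 28., 120.]), array([126.4,  51. ]))
(np.float64(3.58), array([ 28., 120.]), array([126.4,  50.9]))
[-1.89607804 -0.26434882  9.35804784] [ 0.54163061 -0.07585928  0.07416762] 1.6139901817609859 10.9833
```

Request:
carry_out([
  {"tx": 0,"ty": 0,"tz": 0,"wx": 0,"wy": 0,"wz": 0.1,"claw": -1},
  {"tx": 0,"ty": 0,"tz": 0,"wx": 0,"wy": 0,"wz": 0.2,"claw": -1},
  {"tx": 0,"ty": 0,"tz": -0.5,"wx": 0,"wy": 0,"wz": 0.3,"claw": -1},
  {"tx": 0,"ty": 0,"tz": -0.5,"wx": 0,"wy": 0,"wz": 0.3,"claw": -1},
  {"tx": 0,"ty": 0,"tz": -0.5,"wx": 0,"wy": 0,"wz": 0.3,"claw": -1},
  {"tx": 0,"ty": 0,"tz": -0.5,"wx": 0,"wy": 0,"wz": 0.3,"claw": -1},
  {"tx": 0,"ty": 0,"tz": -0.5,"wx": 0,"wy": 0,"wz": 0.3,"claw": -1},
  {"tx": 0,"ty": 0,"tz": -0.5,"wx": 0,"wy": 0,"wz": 0.3,"claw": -1},
])

```text
clock: 11.65
position: [0.5419, -0.0762, 0.0749]
tool_rot: [0.002, 0.885, 0.466, 0.001]
contact_force: [-0.6, -0.3, 9.6]
opening: 0.437
grip_force: 60.6
```

```bash
python3 -c "
from h import *
for i in range(4):print(bub())
s=read_state();print(s['contact_force'],s['position'],s['joint_pos'][5],s['clock'])"
```

```text
(np.float64(0.38), array([ 28., 119.]), array([130.7,  50.2]))
(np.float64(0.31), array([ 28., 119.]), array([130.6,  50.1]))
(np.float64(0.31), array([ 28., 119.]), array([130.7,  50.1]))
(np.float64(0.4), array([ 28., 119.]), array([130.7,  50.1]))
[-1.5445336  -0.9054027   9.75734433] [ 0.54188273 -0.07618339  0.07487243] 1.9143764218904875 11.85
```

Request:
carry_out([
  {"tx": 0,"ty": 0,"tz": 1.5,"wx": 0,"wy": 0,"wz": 0,"claw": -1},
  {"tx": 0,"ty": 0,"tz": 1.5,"wx": 0,"wy": 0,"wz": 0,"claw": -1},
  {"tx": 0,"ty": 0,"tz": 1.5,"wx": 0,"wy": 0,"wz": 0,"claw": -1},
  {"tx": 0,"ty": 0,"tz": 1.5,"wx": 0,"wy": 0,"wz": 0,"claw": -1},
  {"tx": 0,"ty": 0,"tz": 1.5,"wx": 0,"wy": 0,"wz": 0,"claw": -1},
  {"tx": 0,"ty": 0,"tz": 1.5,"wx": 0,"wy": 0,"wz": 0,"claw": -1},
  {"tx": 0,"ty": 0,"tz": 1.5,"wx": 0,"wy": 0,"wz": 0,"claw": -1},
])

```text
clock: 12.43
position: [0.5419, -0.0762, 0.0736]
tool_rot: [0.002, 0.885, 0.466, 0.001]
contact_force: [-2.0, 0.3, 10.9]
opening: 0.438
grip_force: 60.8
```

```bash
python3 -c "
from h import *
for i in range(8):x=bub();print(x[0])
s=read_state();print(s['contact_force'],s['position'],s['joint_pos'][5],s['clock'],s['grip_force'])"
```

```text
0.56
0.54
0.54
0.62
0.53
0.47
0.52
0.64
[-1.51728364 -0.40542455 10.27484246] [ 0.54186416 -0.07619826  0.07354189] 1.9143843653732515 12.8333 60.76536940759979
```

```bash
python3 -c "
from h import *
print(close_job())"
```

```text
the job is handed in; nothing more can be done
None
```

I handed the job in at about 12.8 s; no verdict came back. At the last reading the level lay in the pocket vial up, the knob was gripped and pressed down with about 10 N with the foot firm on its pad, and the bubble was about 0.5 mm from centre.

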